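# Clamp a lens in a screw-ring holder

## Task

Set the lens with the blue bands into the open lens holder, flange down, so that it sits upright and fully home in the bore; do not force it in. Then turn the holder's clamp ring clockwise (seen from above) by its red handle all the way to its stop, so that the claws close over the lens's flange. Let go of everything and leave the yellow-banded lens and the other things on the bench where they are.

Things in the scene. Friction and masses are not known exactly. Their poses are not given: they have to be found in the camera images.
- lens_blue_mid (a point): the lens to fit, standing on the bench: dark round barrel 36 mm in diameter with a blue band and blue top rim, glass in the top; bare metal flange at the bottom 52 mm in diameter, 14 mm tall, lower edge chamfered 4 mm. 80 mm tall, about 0.2 kg. The point is on its axis, 40 mm above its underside; z up. Grip the barrel; its upper 40 mm stays above the holder's ring once seated
- lens_yellow_mid (a point): another mounted lens of the same shape and size but with yellow bands, to be left alone; the point is on its axis, 40 mm above its underside. It may stand on either side of the blue one
- seat (a point): point on the vertical axis of the holder's bore and ring, on the seat where the lens's underside comes to rest, 20 mm above the bench. The bore is 55 mm in diameter and 15 mm deep (mouth 35 mm above the bench). The ring over it has a 72 mm wide opening, 108 mm outer diameter, top 58 mm above the bench when open
- holder: the lens holder, fixed to the bench: 130 mm square metal base, round cell, black screw ring. Origin on its axis at bench level. In the ring's opening three brass claws, 35 to 40 mm above the bench, stand 33 mm from the axis when open and move in 7 mm per rad of turn, passing 1 mm above the seated flange. At yaw 0 and ring 0 the handle lies 60 degrees clockwise of its x axis
- handle (a point): the ring's red handle: upright round post 16 mm in diameter, red from 56 to 98 mm above the bench, on a steel arm 90 mm from the ring's axis. The point is on the post's axis, 20 mm below its top. It swings clockwise (from above) about the vertical axis through the seat point to tighten, sinks 4 mm over the full turn, and takes 2 to 4 N to move
- ring (a joint): turn of the clamp ring in rad, 0 = fully open, grows clockwise seen from above, hard stop at 1.8 = fully tightened, claws closed over the flange; stays where it is left, starts at 0 to 0.35. The lens enters only while it is below about 0.6
- amber_bottle: brown bottle with black cap, 48 mm across, 96 mm tall, right of the work: a bystander; origin at the centre of its underside
- petri_dish: clear petri dish, 90 mm across, 14 mm tall, at the left: a bystander; origin at the centre of its underside
- orange_screwdriver: screwdriver with orange handle, 144 mm long, lying at the right: a bystander
- black_screwdriver: screwdriver with black handle, 139 mm long, lying at the right: a bystander
Things that resemble listed ones, but are neither listed nor needed, are in the scene too. What is shaped like the part that bears lens_blue_mid but purple or turquoise is not meant.

How it is judged:
On the way, in this order (a step that is already met when the one before it is completed fails the run):
1. the blue-banded lens sits upright and fully home in the holder while the ring is still open (horizontal distance between lens_blue_mid and seat below 0.004 m and z of lens_blue_mid in the frame of seat between 0.037 and 0.0425 m and angle between lens_blue_mid's own z axis and vertical below 0.06 rad and value of joint ring below 0.7 rad), for 0.2 s.
2. the ring is turned clockwise to its stop with the lens seated (horizontal distance between lens_blue_mid and seat below 0.004 m and z of lens_blue_mid in the frame of seat between 0.037 and 0.0425 m and angle between lens_blue_mid's own z axis and vertical below 0.06 rad and value of joint ring above 1.68 rad), for 0.2 s.
At the end, for the whole second after the job is handed in: The blue-banded lens stands upright in the holder (axis within 4 mm of the bore's, tilt under 0.06 rad, underside within 2.5 mm of the seat), the ring is turned to at least 1.68 of its 1.8 rad, and the lens is at rest (all of step 2 and linear speed of lens_blue below 0.02 m/s); the robot touches nothing.
It fails at once if the lens is forced: pressed against the holder with more than 60 N (contact force between lens_blue and holder above 60 N).
It fails at once if another thing is moved by more than 30 mm (distance of any of lens_yellow_mid, amber_bottle, petri_dish, orange_screwdriver, black_screwdriver from where it was at the start of the episode above 0.03 m).
It also fails if it takes over 48 s, if anything falls off the work surface, if the arm or the gripper's body presses on something with over 40 N, if the wrist force passes 120 N, or if a joint passes its speed limit or range.

## Robot

A 7-joint arm with a two-finger parallel gripper is mounted at the origin on a cart in front of the work surface, level with it; the furniture and walls round the work are solid. World frame = base frame: x ahead of the robot, y to its left, z up, the work surface at z = 0. Lengths are in m, angles in rad, forces in N, time in s.
With the tool pointing down it reaches from about 0.425 to 0.925 m from the base axis. Payload 6.8 kg.
Tool frame: the origin (TCP) lies at the very end of the fingers, on their centre line; the grasp point (between the pads) lies 19 mm behind it; z points along the fingers, y is the line along which they close (so a half turn about z gives the same grasp; the last joint's range is limited). The gripper opens to 85 mm and grips with 20 to 120 N. Pads are 22 mm wide; open, the fingers measure 114 mm over their backs; the gripper's body (76 mm by 85 mm) begins 54 mm behind the grasp point. The pads swing forward as they close: fully open they stand 13 mm farther back than shut.
Start: joints at [1.161, 0.477, 0.022, 1.555, -0.011, 1.109, -0.083], TCP at [0.201, -0.645, 0.231] pointing down, gripper open.
Joint ranges: [-2.96, 2.96], [-0.34, 2.1], [-1.41, 1.46], [0.24, 2.44], [-1.37, 4.51], [0.17, 1.92], [-2.96, 2.96]. Speed limits (rad/s): [2.39, 2.39, 3.14, 3.14, 3.14, 3.14, 3.14].

## Interface

Orientations are given as a rotation vector (axis times angle).
In Python, from bench import get_obs, viewer, r gives the robot as it stands. The module is installed in compiled form; this text tells all that it offers.
- The arm moves only by the tool play_rows, never from a script. Its argument "commands" is a list that holds one entry, the list of rows, each a list of 5 numbers: the gripper's target within -1 to 1 (shut at 1, half-way at 0, fully open at -1), then the shift along the tool's x, y, z scaled (see below), then the turn about the tool's z scaled (see below). A call has 1 to 12 rows; each row is the pose to reach, as a shift and turn from the pose commanded when the call began, along the tool's axes at that moment; what a row does not reach only later rows make up. The controller multiplies each number of a shift by 0.2 m and each number of a turn by pi/2 rad. A row lasts 1/12 s, in which the tool goes at most 41.7 mm and 7.16 degrees, less where a joint would pass 70% of its speed; a pose out of reach is approached as far as the arm can. A call with a number of a shift or a turn outside -1 to 1 is refused whole. A call with a gripper value outside its range is refused whole. The fingers move at their own pace and stop on an object; "grip_force" is the grip in N (left out, the last holds). Time passes only in rows, so rows that repeat a pose let the fingers close. It gives the time, the measured TCP pose, the force, the opening and the grip force at its end, in the units of the state.
- get_obs(): the state, without advancing time (a new reading comes with each control period).
- viewer.grab_frame(name): name is "scene" or "top" or "wrist"; returns a dict with "pixels" (384x512x3 uint8, red, green, blue), "fovy" (degrees; the focal length in pixels is half the picture's height over the tangent of half this angle, whatever the lens; pixels are square), "cx", "cy" (the principal point, pixels), "world_to_cam" (4x4, takes a point from world to camera coordinates); the wrist camera has in their place "hand_eye" (4x4, takes a point from camera to tool coordinates, whose origin is the TCP and whose axes are the flange's). Camera axes: x right, y up, looking along -z (the intrinsics and any distortion apply to the point x, -y, -z); pixel columns grow to the right and rows downward; lengths in m; the calibration is good to about 2 mm. A picture is of the moment at which its call begins: read the wrist's pose just before it. There is no depth.
- r.hand_in(): hands the job in; it is judged then, once.
Trained networks look in a picture, given as the dict that the camera call returned (one of the last four; its "shot" number tells which), for a name from the list of things; names that differ only in an ending like _2 or _b are one class to them, and where a whole thing is asked for, a point or a joint stands for the part that bears it (a point fixed in the world has none). Each returns a list of dicts, best first, with "score" (0 to 1); they miss things now and then, are a little off and sometimes report something else, mostly with a low value. They report only what shows in the picture. A call takes as long as a camera call. They do not tell look-alikes from the thing itself.
- viewer.trace(picture, thing): "pixels" (384x512 bool, what is visible of it) and "rect" ([left, top, right, bottom] in pixels, round what is visible of it).
The state is a dict: "clock": time; "joints": joint angles; "qvel": joint speeds; "tau": joint torques, N m; "tcp_pos": TCP position; "orientation": TCP orientation; "contact_force": force on the tool from outside, world axes, zero at the start; "moment": the same for the moment, N m; "grip_width": finger opening in m; "gripper_force": force on a finger pad.
Only numpy, scipy, OpenCV 4.12 (cv2) and the standard library are available. Lean on these libraries where they do the work, as an engineer would, in place of code of your own. Each camera call takes 0.05 s, during which the arm holds its last target. There are 200 camera calls.

## Working session

There is one attempt and no reset: what is moved stays moved. The work goes in short steps, Python scripts to look and compute and a tool call to move; the robot and the scene stay as the last step left them, time stands still between calls to the robot, and variables do not carry over. Pictures are saved under pics/ and viewed, at most 11 in all, crops included, and the job is handed in when it is done.

Besides the shell and the picture viewer there is one more tool, called by a JSON object that holds its "op" and its "data". play_rows: Moves the arm, as the interface text tells. Shifts and turns lie within -1 to 1; 1 stands for 0.2 m of shift or pi/2 rad of turn. Its arguments: {"type":"object","properties":{"commands":{"type":"array","items":{"type":"array","items":{"type":"array","items":{"type":"number","minimum":-1,"maximum":1}}}},"grip_force":{"type":"number"}},"required":["commands"]}

```bash
mkdir -p pics
cat > h.py <<'E'
import numpy as np, cv2
from bench import get_obs, viewer, r
def save(d,n): cv2.imwrite('pics/'+n+'.png', d['pixels'][:,:,::-1])
E
python3 - <<'E'
from h import *
o=get_obs(); print({k:np.round(v,3) for k,v in o.items()})
a=viewer.grab_frame('scene');b=viewer.grab_frame('top')
for d in (a,b): print({k:(np.round(v,4).tolist() if k!='pixels' else 0) for k,v in d.items()})
im=np.hstack([a['pixels'],b['pixels']])
save(a,'s0');save(b,'t0')
for n in ('lens_blue_mid','holder','handle','lens_yellow_mid'):
  for d,nm in ((a,'s'),(b,'t')):
    print(n,nm,[(round(q['score'],2),np.round(q['rect']).tolist(), np.round([c.mean() for c in np.nonzero(q['pixels'])[::-1]],1).tolist()) for q in viewer.trace(d,n)][:5])
E
```

```text
{'clock': np.float64(0.0), 'joints': array([ 1.161,  0.478,  0.022,  1.556, -0.012,  1.109, -0.083]), 'qvel': array([ 0.001,  0.001, -0.001, -0.002,  0.001,  0.001, -0.   ]), 'tau': array([ 0.0000e+00, -5.9646e+01,  1.6080e+00, -2.8120e+01,  1.3000e-02,
        9.0000e-03, -0.0000e+00]), 'tcp_pos': array([ 0.2  , -0.644,  0.23 ]), 'orientation': array([-3.104e+00, -4.720e-01,  1.000e-03]), 'contact_force': array([ 0.589, -0.036,  0.107]), 'moment': array([ 0.047,  0.044, -0.054]), 'gripper_force': np.float64(0.0), 'grip_width': np.float64(0.085)}
{'pixels': 0, 'fovy': 43.2151, 'cx': 251.612, 'cy': 191.8316, 'world_to_cam': [[0.7653, -0.6436, 0.0128, -0.3499], [0.2979, 0.3718, 0.8792, -0.214], [-0.5706, -0.669, 0.4763, -1.181], [0.0, 0.0, 0.0, 1.0]], 'shot': 1}
{'pixels': 0, 'fovy': 53.0614, 'cx': 258.4826, 'cy': 191.4297, 'world_to_cam': [[0.0222, -0.9997, -0.0054, 0.039], [0.9962, 0.0217, 0.0846, -0.4965], [-0.0844, -0.0073, 0.9964, -1.4194], [0.0, 0.0, 0.0, 1.0]], 'shot': 2}
lens_blue_mid s [(0.74, [207.0, 150.0, 222.0, 174.0], [211.4, 158.9]), (0.65, [210.0, 170.0, 225.0, 198.0], [216.9, 183.3]), (0.63, [176.0, 164.0, 189.0, 195.0], [181.5, 179.8]), (0.56, [234.0, 156.0, 247.0, 184.0], [239.8, 170.8])]
lens_blue_mid t [(0.64, [210.0, 160.0, 226.0, 173.0], [216.1, 167.2]), (0.6, [214.0, 192.0, 229.0, 205.0], [221.2, 197.8]), (0.47, [175.0, 167.0, 191.0, 183.0], [181.4, 173.3])]
holder s [(0.87, [256.0, 189.0, 315.0, 230.0], [287.4, 208.9])]
holder t [(0.82, [270.0, 158.0, 309.0, 201.0], [285.1, 178.8]), (0.21, [136.0, 225.0, 156.0, 250.0], [144.9, 236.0])]
handle s [(0.81, [267.0, 190.0, 316.0, 219.0], [289.8, 203.6])]
handle t [(0.9, [269.0, 164.0, 313.0, 196.0], [288.0, 177.2]), (0.24, [134.0, 226.0, 157.0, 252.0], [144.5, 236.2])]
lens_yellow_mid s [(0.69, [176.0, 152.0, 190.0, 178.0], [186.6, 164.0])]
lens_yellow_mid t [(0.74, [169.0, 193.0, 184.0, 206.0], [176.9, 199.5])]
```

Run:
```python
import cv2,numpy as np
s=cv2.imread('pics/s0.png');t=cv2.imread('pics/t0.png')
a=cv2.resize(s[140:240,150:350],None,fx=4,fy=3,interpolation=cv2.INTER_CUBIC)
b=cv2.resize(t[140:240,150:350],None,fx=4,fy=3,interpolation=cv2.INTER_CUBIC)
cv2.imwrite('pics/c0.png',np.vstack([a,b]))
```

```text
(no output)
```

View pics/c0.png

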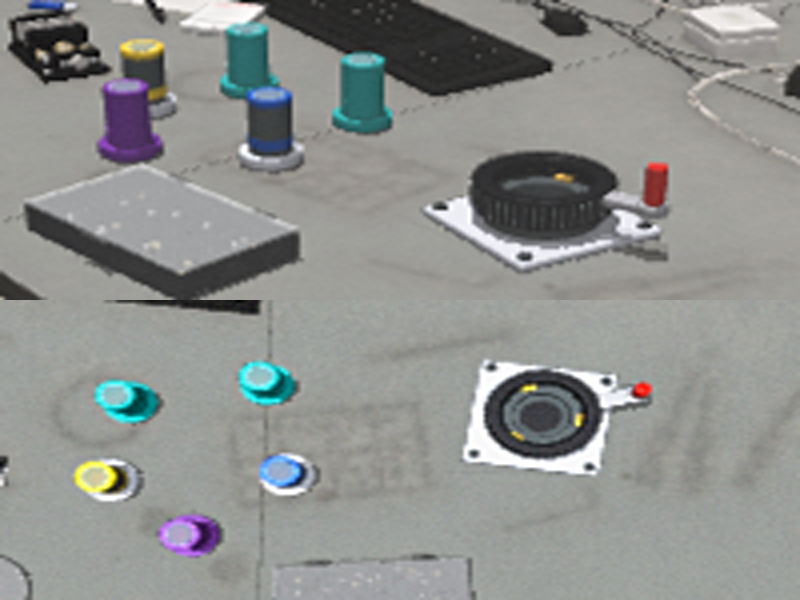

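View pics/s0.png

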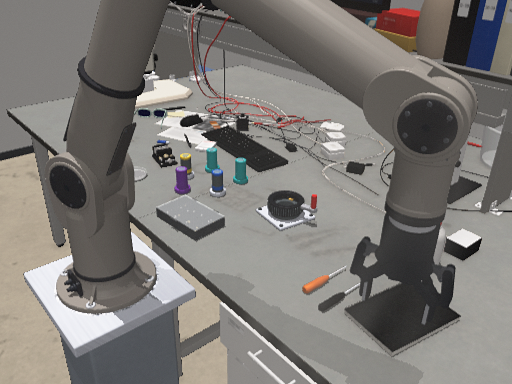

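The blue lens is at about (217,180) in the scene view and (221,197) in the top view. The ring centre is at (286,178) in the top view and the red handle at (311,170). The handle points right, toward -y.

```bash
cat >> h.py <<'E'
from scipy.spatial.transform import Rotation as R
def cam(d,o=None):
    """returns f, centre, rotation cam->world, origin"""
    f=192/np.tan(np.radians(d['fovy'])/2)
    if 'hand_eye' in d:
        T=np.eye(4);T[:3,:3]=R.from_rotvec(o['orientation']).as_matrix();T[:3,3]=o['tcp_pos']
        M=T@np.array(d['hand_eye'])
    else: M=np.linalg.inv(d['world_to_cam'])
    return f,d['cx'],d['cy'],M
def plane(c,u,v,z):
    f,cx,cy,M=c
    w=M[:3,:3]@np.array([(u-cx)/f,-(v-cy)/f,-1.]); p=M[:3,3]
    return p+w*(z-p[2])/w[2]
def proj(c,P):
    f,cx,cy,M=c
    q=np.linalg.inv(M)@np.r_[P,1]
    return np.array([cx+f*q[0]/-q[2], cy-f*q[1]/-q[2]])
def colour(d,lo,hi):
    return cv2.inRange(cv2.cvtColor(d['pixels'],cv2.COLOR_RGB2HSV),np.array(lo),np.array(hi))>0
E
python3 - <<'E'
from h import *
o=get_obs()
a=viewer.grab_frame('scene');b=viewer.grab_frame('top')
Y,X=np.mgrid[:384,:512]
ca,cb=cam(a),cam(b)
for n,d,c,box in (('s',a,ca,(200,160,235,205)),('t',b,cb,(205,185,240,210))):
  m=colour(d,(100,90,60),(125,255,255))&(X>box[0])&(X<box[2])&(Y>box[1])&(Y<box[3])
  print(n,'blue',m.sum(),X[m].mean(),Y[m].mean(),Y[m].min(),Y[m].max(),plane(c,X[m].mean(),Y[m].mean(),.08 if n=='t' else .05))
for n,d,c in (('s',a,ca),('t',b,cb)):
  m=(colour(d,(0,150,80),(8,255,255))|colour(d,(172,150,80),(180,255,255)))&(X>300)&(X<325)&(Y>160)&(Y<215)
  print(n,'red',m.sum(),X[m].mean(),Y[m].mean(),plane(c,X[m].mean(),Y[m].mean(),.078 if n=='s' else .09))
print('ring',plane(cb,286,178,.058), plane(ca,150+543/4,140+180/3,.058))
print('yellow',plane(cb,150+97/4,140+178/3,.08),'purple',plane(cb,150+187/4,140+233/3,.08),'turq',plane(cb,150+262/4,140+76/3,.08),plane(cb,150+120/4,140+95/3,.08))
w=viewer.grab_frame('wrist'); print(np.round(w['hand_eye'],4),w['fovy'])
E
```

```text
s blue 98 216.8877551020408 178.33673469387756 169 190 [0.47399659 0.19428903 0.05      ]
t blue 66 219.93939393939394 196.57575757575756 192 201 [0.46901487 0.1874276  0.08      ]
s red 57 313.6666666666667 200.80701754385964 [ 0.57228592 -0.13601456  0.078     ]
t red 16 310.0 169.625 [ 0.57206829 -0.13326969  0.09      ]
ring [ 0.54392246 -0.04991527  0.058     ] [ 0.53871866 -0.05758457  0.058     ]
yellow [0.45551117 0.35121482 0.08      ] purple [0.39165782 0.26802962 0.08      ] turq [0.58184346 0.20695836 0.08      ] [0.55601862 0.33450612 0.08      ]
[[ 1.000e-04  9.516e-01  3.074e-01  7.890e-02]
 [ 1.000e+00 -1.000e-04  2.000e-04 -7.000e-04]
 [ 2.000e-04  3.074e-01 -9.516e-01 -1.438e-01]
 [ 0.000e+00  0.000e+00  0.000e+00  1.000e+00]] 65.56433716980874
```

{"op": "play_rows", "data": {"commands": [[[-1, 0.8, -0.78, 0, 0], [-1, 0.8, -0.78, 0, 0], [-1, 0.8, -0.78, 0, 0], [-1, 0.8, -0.78, 0, 0], [-1, 0.8, -0.78, 0, 0], [-1, 0.8, -0.78, 0, 0], [-1, 0.8, -0.78, 0, 0]]]}}

```text
clock: 1.23
tcp_pos: [0.3103, -0.4437, 0.2317]
orientation: [-3.103, -0.484, -0.002]
contact_force: [-0.5, 1.4, 0.2]
grip_width: 0.0852
gripper_force: 0.0
```

{"op": "play_rows", "data": {"commands": [[[-1, 0.85, -0.78, 0, 0], [-1, 0.85, -0.78, 0, 0], [-1, 0.85, -0.78, 0, 0], [-1, 0.85, -0.78, 0, 0], [-1, 0.85, -0.78, 0, 0], [-1, 0.85, -0.78, 0, 0], [-1, 0.85, -0.78, 0, 0]]]}}

```text
clock: 1.82
tcp_pos: [0.4261, -0.2442, 0.2318]
orientation: [-3.103, -0.484, -0.004]
contact_force: [-0.7, -1.1, -0.7]
grip_width: 0.0853
gripper_force: 0.0
```

{"op": "play_rows", "data": {"commands": [[[-1, 0.8, -0.75, 0, 0], [-1, 0.8, -0.75, 0, 0], [-1, 0.8, -0.75, 0, 0], [-1, 0.8, -0.75, 0, 0], [-1, 0.8, -0.75, 0, 0], [-1, 0.8, -0.75, 0, 0], [-1, 0.8, -0.75, 0, 0], [-1, 0.8, -0.75, 0, 0]]]}}

```text
clock: 2.48
tcp_pos: [0.5313, -0.059, 0.2311]
orientation: [3.105, 0.472, -0.001]
contact_force: [0.1, -1.3, -0.3]
grip_width: 0.0853
gripper_force: 0.0
```

Run:
```python
from h import *
o=get_obs(); print(o['clock'],o['tcp_pos'],o['orientation'],o['qvel'].round(3),o['contact_force'])
w=viewer.grab_frame('wrist');save(w,'w1');c=cam(w,o)
np.savez('w1.npz',o=o['tcp_pos'],q=o['orientation'])
m=(colour(w,(0,150,80),(8,255,255))|colour(w,(172,150,80),(180,255,255)))
Y,X=np.mgrid[:384,:512];print('red',m.sum(),X[m].mean(),Y[m].mean(),plane(c,X[m].mean(),Y[m].mean(),.085))
print(proj(c,[.541,-.053,.058]))
```

```text
2.4833 [ 0.53132719 -0.05904105  0.23105431] [ 3.10544291e+00  4.71643800e-01 -9.11174345e-04] [ 0.029 -0.011  0.029  0.018  0.001  0.003  0.   ] [ 0.11336434 -1.27966294 -0.25425622]
red 282 341.84751773049646 157.88652482269504 [ 0.57544044 -0.13494516  0.085     ]
[252.32419771 160.64153958]
```

View pics/w1.png

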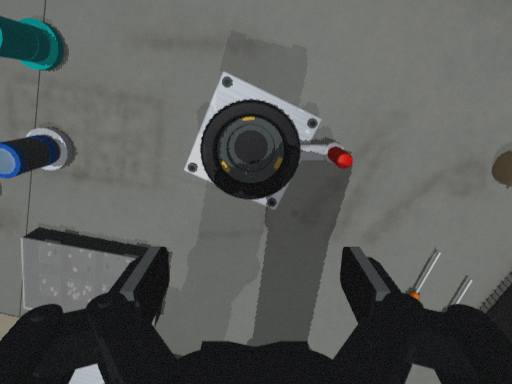

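Wrist view: the ring is centred near (251,149), the red post is at (342,158), and the blue lens is at the left, with its flange near (48,150).

```bash
cat >> h.py <<'E'
from scipy.optimize import least_squares
def ringfit(d,c,g=(.541,-.053)):
    """centre of the black ring's top outer edge from its dark blob"""
    gray=cv2.cvtColor(d['pixels'],cv2.COLOR_RGB2GRAY)
    m=cv2.morphologyEx((gray<62).astype(np.uint8),cv2.MORPH_OPEN,np.ones((3,3),np.uint8))
    u0=proj(c,[*g,.058]); n,l,st,ce=cv2.connectedComponentsWithStats(m)
    cs,_=cv2.findContours(m,cv2.RETR_EXTERNAL,cv2.CHAIN_APPROX_NONE)
    cs=[k for k in cs if cv2.pointPolygonTest(cv2.convexHull(k),tuple(map(float,u0)),False)>0]
    k=max(cs,key=len)[:,0].astype(float)
    W=np.array([plane(c,u,v,.058)[:2] for u,v in k])
    f=lambda p:np.hypot(*(W-p[:2]).T)-p[2]
    s=least_squares(f,[*g,.054],loss='soft_l1',f_scale=.0005)
    s2=least_squares(lambda p:f([*p,.054]),g,loss='soft_l1',f_scale=.0005)
    return s.x,s2.x,np.percentile(f(s.x),[5,25,50,75,95]),cv2.boundingRect(k.astype(np.int32))
E
python3 - <<'E'
from h import *
o=get_obs();w=viewer.grab_frame('wrist');c=cam(w,o)
for x in ringfit(w,c): print(np.round(x,4))
b=viewer.grab_frame('top');a=viewer.grab_frame('scene')
E
```

```text
[ 0.5496 -0.048   0.0528]
[ 0.5493 -0.0482]
[-0.0007 -0.0003 -0.      0.0003  0.0007]
[200  99  99  99]
```

{"op": "play_rows", "data": {"commands": [[[-1, 0.05, -0.65, 0, 0], [-1, 0.05, -0.65, 0, 0], [-1, 0.05, -0.65, 0, 0], [-1, 0.05, -0.65, 0, 0]]]}}

```text
clock: 3.02
tcp_pos: [0.5002, 0.0759, 0.2319]
orientation: [-3.101, -0.483, -0.001]
contact_force: [0.3, 1.2, 0.4]
grip_width: 0.0855
gripper_force: 0.0
```

{"op": "play_rows", "data": {"commands": [[[-1, 0.03, -0.63, 0, 0], [-1, 0.03, -0.63, 0, 0], [-1, 0.03, -0.63, 0, 0], [-1, 0.03, -0.63, 0, 0], [-1, 0.03, -0.63, 0, 0]]]}}

```text
clock: 3.43
tcp_pos: [0.4697, 0.193, 0.2316]
orientation: [-3.104, -0.479, -0.001]
contact_force: [0.8, -0.4, -0.4]
grip_width: 0.0852
gripper_force: 0.0
```

Run:
```python
from h import *
o=get_obs(); print(o['clock'],o['tcp_pos'],o['orientation'],o['qvel'].round(3))
w=viewer.grab_frame('wrist');save(w,'w2');c=cam(w,o)
print(proj(c,[.47,.189,.08]))
for q in viewer.trace(w,'lens_blue_mid'): print(q['score'],q['rect'])
Y,X=np.mgrid[:384,:512]
u=proj(c,[.47,.189,.06]);m=colour(w,(100,90,50),(125,255,255))&(np.hypot(X-u[0],Y-u[1])<70)
print(m.sum(),X[m].min(),X[m].max(),Y[m].min(),Y[m].max())
```

```text
3.4333 [0.46971368 0.19304306 0.23157284] [-3.10447819e+00 -4.78679969e-01 -6.26643695e-04] [0.044 0.    0.062 0.01  0.013 0.006 0.019]
[259.0056885  176.70831917]
0.85 [238.7, 142.2, 282.8, 191.2]
0.84 [110.1, 11.3, 176.5, 75.8]
0.64 [145.4, 181.2, 198.4, 236.1]
0.6 [247.6, 31.1, 297.6, 85.1]
623 243 277 149 192
```

View pics/w2.png

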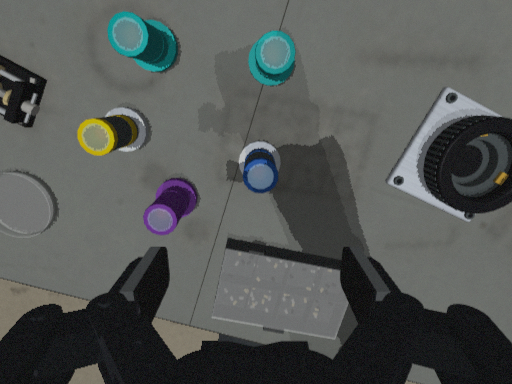

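The blue lens stands near (260,175), with its flange at the top of the blob (row 142). The neighbours are well clear of the fingers.

```bash
cat >> h.py <<'E'
def move(P,yaw=None,o=None):
    """scaled shift (and turn) from the measured pose to TCP position P and tool x heading yaw"""
    o=o or get_obs();M=R.from_rotvec(o['orientation']).as_matrix()
    y0=np.arctan2(M[1,0],M[0,0]); t=0 if yaw is None else (y0-yaw+np.pi)%(2*np.pi)-np.pi
    s=M.T@(np.array(P)-o['tcp_pos'])
    return np.round(s/.2,4),round(t/(np.pi/2),3),np.degrees(y0)
E
python3 - <<'E'
from h import *
o=get_obs()
w=viewer.grab_frame('wrist');c=cam(w,o)
Y,X=np.mgrid[:384,:512]
u=proj(c,[.472,.188,.08])
m=(colour(w,(100,90,50),(125,255,255))&(np.hypot(X-u[0],Y-u[1])<24)).astype(np.uint8)
k=max(cv2.findContours(m,cv2.RETR_EXTERNAL,cv2.CHAIN_APPROX_NONE)[0],key=len)[:,0].astype(float)
k=k[k[:,1]>u[1]-2]   # near half: top rim only
W=np.array([plane(c,*p,.08)[:2] for p in k])
s=least_squares(lambda p:np.hypot(*(W-p).T)-.018,[.472,.188],loss='soft_l1',f_scale=.0005);print('rim',s.x,np.abs(s.fun).max())
# flange: bright pixels around the far side
g=cv2.cvtColor(w['pixels'],cv2.COLOR_RGB2HSV);uf=proj(c,[.472,.188,.014])
m=((g[...,2]>165)&(g[...,1]<60)&(np.hypot(X-uf[0],Y-uf[1])<32)).astype(np.uint8)
k=max(cv2.findContours(m,cv2.RETR_EXTERNAL,cv2.CHAIN_APPROX_NONE)[0],key=len)[:,0].astype(float)
k=k[k[:,1]<uf[1]]
W=np.array([plane(c,*p,.012)[:2] for p in k])
s2=least_squares(lambda p:np.hypot(*(W-p).T)-.026,[.472,.188],loss='soft_l1',f_scale=.0005);print('flange',s2.x,len(k))
p=(s.x+s2.x)/2
print(p,move([*p,.10],o=o),move([*p,.044],o=o))
E
```

```text
rim [0.47178425 0.18831154] 0.000970715777832136
flange [0.46784902 0.1866716 ] 84
[0.46981664 0.18749157] (array([-0.0079,  0.0076,  0.6559]), 0.0, np.float64(17.182952031711846)) (array([-0.0078,  0.0073,  0.9359]), 0.0, np.float64(17.182952031711846))
```

{"op": "play_rows", "data": {"commands": [[[-1, 0, 0.006, 0.2, 0], [-1, 0, 0.006, 0.4, 0], [-1, 0, 0.006, 0.58, 0], [-1, 0, 0.006, 0.75, 0], [-1, 0, 0.006, 0.88, 0], [-1, 0, 0.006, 0.93, 0], [-1, 0, 0.006, 0.93, 0]]]}}

```text
clock: 4.17
tcp_pos: [0.4698, 0.1878, 0.0432]
orientation: [3.104, 0.468, -0.007]
contact_force: [-0.2, 0.8, -0.6]
grip_width: 0.0853
gripper_force: 0.0
```

Run:
```python
from h import *
o=get_obs(); print(o['clock'],o['tcp_pos'],o['contact_force'])
w=viewer.grab_frame('wrist');save(w,'w3')
```

```text
4.1667 [0.4697596  0.18779    0.04319512] [-0.15806388  0.79218451 -0.57865508]
```

View pics/w3.png

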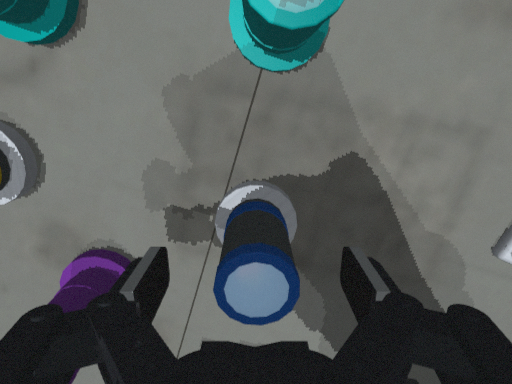

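The lens is between the fingers, with the rim at (257,286) and well centred. I'll close the gripper.

{"op": "play_rows", "data": {"commands": [[[1, 0, 0, 0, 0], [1, 0, 0, 0, 0], [1, 0, 0, 0, 0], [1, 0, 0, 0, 0], [1, 0, 0, 0, 0], [1, 0, 0, 0, 0], [1, 0, 0, 0, 0], [1, 0, 0, 0, 0], [1, 0, 0, 0, 0], [1, 0, 0, 0, 0]]], "grip_force": 40}}

```text
clock: 5.05
tcp_pos: [0.4717, 0.1905, 0.0464]
orientation: [-3.106, -0.472, -0.003]
contact_force: [-0.1, -0.6, 6.7]
grip_width: 0.0355
gripper_force: 40.1
```

{"op": "play_rows", "data": {"commands": [[[1, 0, 0, -0.1, 0], [1, 0, 0, -0.25, 0], [1, 0, 0, -0.4, 0], [1, 0, 0, -0.5, 0], [1, 0, 0, -0.5, 0], [1, 0, 0, -0.5, 0]]]}}

```text
clock: 5.55
tcp_pos: [0.4713, 0.1905, 0.1463]
orientation: [-3.106, -0.472, -0.004]
contact_force: [0.9, -1.0, -2.3]
grip_width: 0.0353
gripper_force: 40.4
```

```bash
cat >> h.py <<'E'
def rimfit(w,c,o,z,rad=60):
    """centre of the held lens's blue top rim (height z), near half only, robust"""
    Y,X=np.mgrid[:384,:512];M=R.from_rotvec(o['orientation']).as_matrix()
    u=proj(c,[*o['tcp_pos'][:2],z])
    m=(colour(w,(95,70,40),(128,255,255))&(np.hypot(X-u[0],Y-u[1])<rad)).astype(np.uint8)
    k=max(cv2.findContours(m,cv2.RETR_EXTERNAL,cv2.CHAIN_APPROX_NONE)[0],key=len)[:,0].astype(float)
    k=k[k[:,1]>u[1]-2]
    W=np.array([plane(c,*p,z)[:2] for p in k])
    s=least_squares(lambda p:np.hypot(*(W-p).T)-.018,o['tcp_pos'][:2],loss='soft_l1',f_scale=.0005)
    return s.x,M[:2,:2].T@(s.x-o['tcp_pos'][:2]),np.median(np.abs(s.fun)),len(k)
E
python3 - <<'E'
from h import *
o=get_obs(); print(o['clock'],o['tcp_pos'],o['contact_force'],o['grip_width'],o['gripper_force'])
w=viewer.grab_frame('wrist');save(w,'w4');c=cam(w,o)
print(rimfit(w,c,o,o['tcp_pos'][2]+.037))
p=[.5496,-.048]
print(move([*p,.15],o=o))
E
```

```text
5.55 [0.47129633 0.19046162 0.14629917] [ 0.94813469 -0.95433382 -2.34745114] 0.03532738963792167 40.40987312793732
(array([0.47226725, 0.19150802]), array([ 0.00123791, -0.00071079]), np.float64(0.0001954645717393809), 111)
(array([ 0.0197,  1.2548, -0.0183]), 0.0, np.float64(17.27911297926485))
```

View pics/w4.png

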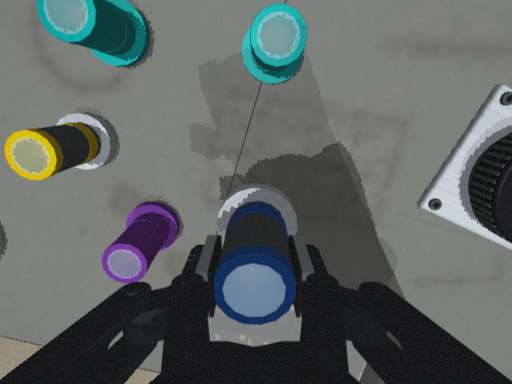

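Lens held, rim at (256,286). I'll carry it over the holder.

{"op": "play_rows", "data": {"commands": [[[1, 0.01, 0.15, 0, 0], [1, 0.01, 0.3, 0, 0], [1, 0.01, 0.45, 0, 0], [1, 0.01, 0.6, 0, 0], [1, 0.01, 0.63, 0, 0]]]}}

```text
clock: 6.02
tcp_pos: [0.5101, 0.0643, 0.1432]
orientation: [3.105, 0.462, -0.006]
contact_force: [0.0, -1.6, -1.8]
grip_width: 0.0354
gripper_force: 40.4
```

{"op": "play_rows", "data": {"commands": [[[1, 0.01, 0.15, 0, 0], [1, 0.01, 0.3, 0, 0], [1, 0.01, 0.45, 0, 0], [1, 0.01, 0.6, 0, 0], [1, 0.01, 0.625, 0, 0], [1, 0.01, 0.625, 0, 0], [1, 0.01, 0.625, 0, 0]]]}}

```text
clock: 6.6
tcp_pos: [0.5481, -0.0475, 0.1439]
orientation: [-3.105, -0.472, 0.004]
contact_force: [0.6, 0.2, -1.2]
grip_width: 0.0351
gripper_force: 40.4
```

Run:
```python
from h import *
o=get_obs(); print(o['clock'],o['tcp_pos'],o['qvel'].round(3),o['contact_force'])
w=viewer.grab_frame('wrist');save(w,'w5');c=cam(w,o)
np.savez('w5.npz',**{k:v for k,v in o.items()})
print(get_obs()['tcp_pos'],get_obs()['tcp_pos'])
print(rimfit(w,c,o,o['tcp_pos'][2]+.034))
try:
  for x in ringfit(w,c,(.5496,-.048)): print(np.round(x,4))
except Exception as e: print(e)
```

```text
6.6 [ 0.54812228 -0.04753502  0.1439374 ] [-0.018 -0.013 -0.024  0.004 -0.005  0.003  0.001] [ 0.60948564  0.15247875 -1.17746651]
[ 0.54822501 -0.04659831  0.14426533] [ 0.54822501 -0.04659831  0.14426533]
(array([ 0.54647044, -0.04735499]), array([-0.00152381, -0.00066256]), np.float64(0.0002016534351366138), 118)
[ 0.4086 -0.064   0.1369]
[ 0.4619 -0.0628]
[-6.600e-02 -3.250e-02 -1.000e-04  4.670e-02  1.028e-01]
[  0 125 512 259]
```

View pics/w5.png

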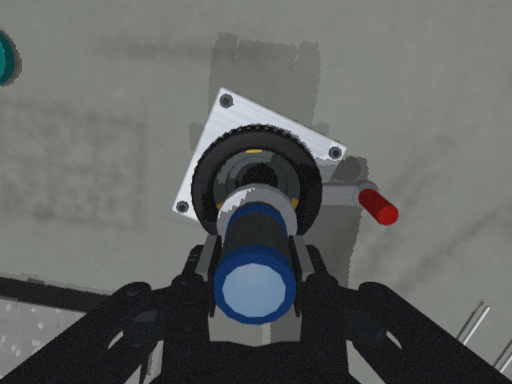

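Run:
```python
from h import *
w=viewer.grab_frame('wrist')
def holes(name,o,pts):
    g=cv2.cvtColor(cv2.imread('pics/%s.png'%name),cv2.COLOR_BGR2GRAY);c=cam(w,o);out=[]
    for u,v in pts:
        p=g[v-7:v+8,u-7:u+8].astype(float);yy,xx=np.mgrid[v-7:v+8,u-7:u+8]
        k=np.clip(110-p,0,None)*(np.hypot(xx-u,yy-v)<5.5); out.append(((k*xx).sum()/k.sum(),(k*yy).sum()/k.sum()))
    return c,np.array(out)
d=np.load('w1.npz');o1={'tcp_pos':d['o'],'orientation':d['q']}
d=np.load('w5.npz');o5={'tcp_pos':d['tcp_pos'],'orientation':d['orientation']}
for nm,o,pts in (('w1',o1,[(227,81),(313,123),(272,202),(193,167)]),('w5',o5,[(226,100),(335,153),(182,207)])):
    c,h=holes(nm,o,pts);print(nm,h.round(1).tolist())
    for z in (.006,.012):
        W=np.array([plane(c,*p,z)[:2] for p in h]).round(4)
        print(z,W.tolist(),'sides',np.linalg.norm(np.diff(W,axis=0),axis=1).round(4),'mid',(W.mean(0) if len(W)==4 else W[1:].mean(0)))
# ring arc in w5: edges of outer silhouette on left/right
c=cam(w,o5);g=cv2.cvtColor(cv2.imread('pics/w5.png'),cv2.COLOR_BGR2GRAY)
for v in (160,170,180,190,200):
    print(v,np.nonzero(g[v,170:345]<75)[0][[0,-1]]+170)
print('column 256 profile',g[115:215:1,256].tolist())
P=[.5496,-.048]; 
for q in ([.55,-.048],[.547,-.048]): print(q,proj(c,[*q,.058]),proj(c,[q[0]+.054*.955,q[1]+.054*.297,.058]),proj(c,[q[0]+.036*.955,q[1]+.036*.297,.058]))
```

```text
w1 [[226.7, 81.6], [312.0, 122.9], [271.4, 201.9], [192.0, 167.0]]
0.006 [[0.6107, -0.0], [0.5961, -0.1113], [0.4849, -0.0962], [0.4997, 0.0146]] sides [0.1123 0.1122 0.1118] mid [ 0.54785  -0.048225]
0.012 [[0.6106, -0.0006], [0.5963, -0.11], [0.4869, -0.0952], [0.5014, 0.0137]] sides [0.1103 0.1104 0.1099] mid [ 0.5488   -0.048025]
w5 [[225.9, 100.4], [335.1, 153.0], [181.9, 206.8]]
0.006 [[0.6106, -0.0001], [0.5953, -0.1124], [0.4982, 0.0146]] sides [0.1133 0.1599] mid [ 0.54675 -0.0489 ]
0.012 [[0.6109, -0.0006], [0.5959, -0.1105], [0.5009, 0.0138]] sides [0.1109 0.1564] mid [ 0.5484  -0.04835]
160 [199 343]
170 [195 344]
180 [192 344]
190 [191 322]
200 [192 321]
column 256 profile [203, 207, 207, 207, 206, 203, 202, 198, 174, 98, 44, 47, 66, 55, 24, 22, 34, 38, 49, 52, 49, 50, 48, 47, 47, 46, 46, 40, 43, 39, 41, 33, 26, 23, 83, 139, 148, 117, 81, 80, 76, 69, 70, 83, 80, 80, 72, 55, 43, 38, 24, 23, 31, 20, 31, 27, 22, 27, 24, 11, 24, 25, 20, 22, 19, 20, 21, 21, 60, 86, 86, 86, 88, 96, 104, 106, 104, 107, 106, 102, 102, 104, 103, 105, 107, 94, 59, 39, 37, 35, 38, 35, 41, 35, 38, 36, 40, 40, 36, 40]
[0.55, -0.048] [256.67201701 194.41593537] [256.85146865 126.78427991] [256.7887668  150.41532549]
[0.547, -0.048] [255.57088855 197.74281001] [255.66833687 130.62209042] [255.63429364 154.07048009]
```

{"op": "play_rows", "data": {"commands": [[[1, 0.006, 0.005, 0.05, 0], [1, 0.006, 0.005, 0.12, 0], [1, 0.006, 0.005, 0.19, 0], [1, 0.006, 0.005, 0.25, 0], [1, 0.006, 0.005, 0.28, 0], [1, 0.006, 0.005, 0.28, 0]]]}}

```text
clock: 7.2
tcp_pos: [0.5493, -0.0482, 0.0875]
orientation: [-3.105, -0.474, 0.005]
contact_force: [-0.1, 0.3, -1.4]
grip_width: 0.035
gripper_force: 40.4
```

Run:
```python
from h import *
o=get_obs(); print(o['clock'],o['tcp_pos'],o['contact_force'],o['moment'])
w=viewer.grab_frame('wrist');save(w,'w6');c=cam(w,o)
print(rimfit(w,c,o,o['tcp_pos'][2]+.0345))
i=w['pixels'][90:300,130:390,::-1]
cv2.imwrite('pics/c6.png',cv2.resize(i,None,fx=2.8,fy=2.8,interpolation=cv2.INTER_CUBIC))
```

```text
7.2 [ 0.54930221 -0.04816458  0.08747297] [-0.1149824   0.27448064 -1.411156  ] [-0.00150383  0.00985252  0.03461706]
(array([ 0.54808084, -0.0478253 ]), array([-0.00106458, -0.00068811]), np.float64(0.0001924767521806845), 116)
```

View pics/c6.png

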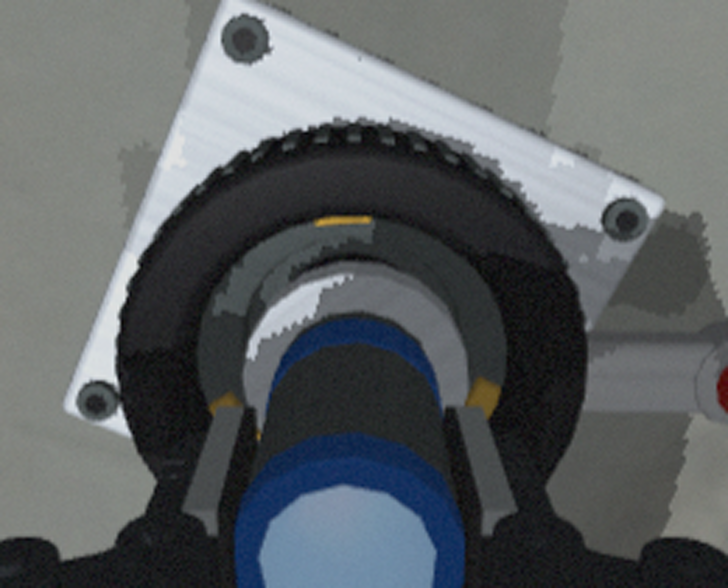

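The flange is inside the ring opening and concentric to about 1 mm; it sits slightly right, so I'll trim y. Next is a slow descent watching the force.

{"op": "play_rows", "data": {"commands": [[[1, 0, -0.004, 0.015, 0], [1, 0, -0.004, 0.03, 0], [1, 0, -0.004, 0.045, 0], [1, 0, -0.004, 0.055, 0], [1, 0, -0.004, 0.055, 0]]]}}

```text
clock: 7.67
tcp_pos: [0.5502, -0.0481, 0.0781]
orientation: [3.106, 0.472, -0.0]
contact_force: [0.3, -0.1, -1.3]
grip_width: 0.0353
gripper_force: 40.4
```

{"op": "play_rows", "data": {"commands": [[[1, 0, 0, 0.012, 0], [1, 0, 0, 0.024, 0], [1, 0, 0, 0.03, 0], [1, 0, 0, 0.03, 0]]]}}

```text
clock: 8.0
tcp_pos: [0.5502, -0.048, 0.072]
orientation: [-3.106, -0.472, 0.001]
contact_force: [-0.2, -0.5, -1.0]
grip_width: 0.0352
gripper_force: 40.4
```

{"op": "play_rows", "data": {"commands": [[[1, 0, 0, 0.01, 0], [1, 0, 0, 0.02, 0], [1, 0, 0, 0.025, 0], [1, 0, 0, 0.025, 0]]]}}

```text
clock: 8.33
tcp_pos: [0.5502, -0.048, 0.067]
orientation: [-3.106, -0.472, 0.001]
contact_force: [0.8, 0.1, -1.0]
grip_width: 0.035
gripper_force: 40.4
```

{"op": "play_rows", "data": {"commands": [[[1, 0, 0, 0.004, 0], [1, 0, 0, 0.007, 0], [1, 0, 0, 0.007, 0]]]}}

```text
clock: 8.58
tcp_pos: [0.5507, -0.048, 0.0665]
orientation: [3.106, 0.472, 0.001]
contact_force: [-1.1, -0.4, 3.6]
grip_width: 0.0352
gripper_force: 40.6
```

{"op": "play_rows", "data": {"commands": [[[-0.2, 0, 0, 0, 0], [-0.2, 0, 0, 0, 0], [-0.2, 0, 0, 0, 0], [-0.6, 0, 0, 0, 0], [-0.6, 0, 0, 0, 0], [-0.6, 0, 0, 0, 0]]]}}

```text
clock: 9.08
tcp_pos: [0.5504, -0.048, 0.0659]
orientation: [-3.106, -0.472, -0.0]
contact_force: [0.5, -0.5, -0.5]
grip_width: 0.0685
gripper_force: 0.0
```

{"op": "play_rows", "data": {"commands": [[[-0.6, 0, 0, -0.1, 0], [-0.6, 0, 0, -0.25, 0], [-0.6, 0, 0, -0.4, 0], [-0.6, 0, 0, -0.55, 0], [-0.6, 0, 0, -0.6, 0], [-0.6, 0, 0, -0.6, 0], [-0.6, 0, 0, -0.6, 0]]]}}

```text
clock: 9.67
tcp_pos: [0.5503, -0.0481, 0.1858]
orientation: [3.106, 0.472, 0.001]
contact_force: [-0.4, 0.0, -0.4]
grip_width: 0.0685
gripper_force: 0.0
```

Run:
```python
from h import *
o=get_obs(); print(o['clock'],o['tcp_pos'],o['orientation'],o['contact_force'],o['grip_width'],o['joints'].round(3))
w=viewer.grab_frame('wrist');save(w,'w7');c=cam(w,o)
print('rim',rimfit(w,c,o,.10))
m=(colour(w,(0,150,80),(8,255,255))|colour(w,(172,150,80),(180,255,255)))
Y,X=np.mgrid[:384,:512];m&=(X>260)&(Y<260)
k=max(cv2.findContours(m.astype(np.uint8),cv2.RETR_EXTERNAL,cv2.CHAIN_APPROX_NONE)[0],key=len)[:,0].astype(float)
print('red',m.sum(),k.min(0),k.max(0),plane(c,X[m].mean(),Y[m].mean(),.080))
```

```text
9.6667 [ 0.55028765 -0.04813508  0.18578596] [3.10555145e+00 4.71953486e-01 7.63969362e-04] [-0.38822338  0.04939567 -0.42828156] 0.06854319112743759 [ 0.295  0.355 -0.396  1.877  0.167  0.941 -1.447]
rim (array([ 0.54919091, -0.04929817]), array([-0.00139276,  0.00078476]), np.float64(0.0001698819794463003), 68)
red 273 [355. 183.] [372. 205.] [ 0.57277502 -0.1407645   0.08      ]
```

View pics/w7.png

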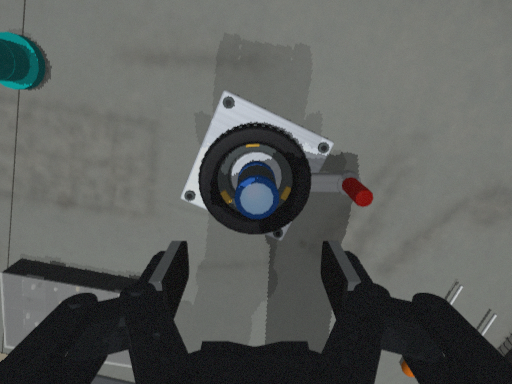

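The lens stands seated in the bore, rim at (257,200). The red post is at (357,191), at an angle of about -75° from the axis. I'll turn the wrist and move above the post.

{"op": "play_rows", "data": {"commands": [[[-0.6, 0, 0.08, 0, 0.075], [-0.6, 0, 0.16, 0, 0.15], [-0.6, 0, 0.24, 0, 0.225], [-0.6, -0.01, 0.32, 0, 0.3], [-0.6, -0.02, 0.4, 0, 0.375], [-0.6, -0.022, 0.449, 0, 0.45], [-0.6, -0.022, 0.449, 0, 0.525], [-0.6, -0.022, 0.449, 0, 0.6], [-0.6, -0.022, 0.449, 0, 0.675], [-0.6, -0.022, 0.449, 0, 0.75], [-0.6, -0.022, 0.449, 0, 0.82], [-0.6, -0.022, 0.449, 0, 0.89]]]}}

```text
clock: 10.72
tcp_pos: [0.5715, -0.1349, 0.1835]
orientation: [2.675, -1.643, -0.006]
contact_force: [-0.2, -0.3, -0.4]
grip_width: 0.068
gripper_force: 0.0
```

{"op": "play_rows", "data": {"commands": [[[-0.6, 0, 0, 0, 0.07], [-0.6, 0, 0, 0, 0.13], [-0.6, 0, 0, 0, 0.13], [-0.6, 0, 0, 0, 0.13]]]}}

```text
clock: 11.05
tcp_pos: [0.5719, -0.1349, 0.1842]
orientation: [2.502, -1.897, -0.004]
contact_force: [0.7, -0.4, -0.4]
grip_width: 0.068
gripper_force: 0.0
```

Run:
```python
from h import *
o=get_obs(); print(o['clock'],o['tcp_pos'],o['orientation'],o['joints'].round(2))
print(move([.5728,-.1351,.064],np.radians(-75),o))
w=viewer.grab_frame('wrist');save(w,'w8');c=cam(w,o)
m=(colour(w,(0,150,80),(8,255,255))|colour(w,(172,150,80),(180,255,255)))
Y,X=np.mgrid[:384,:512];u=proj(c,[.5728,-.1351,.08]);m&=np.hypot(X-u[0],Y-u[1])<45
print('red',m.sum(),X[m].mean(),Y[m].mean(),[X[m].min(),X[m].max(),Y[m].min(),Y[m].max()],'pred top',proj(c,[.5728,-.1351,.098]),'bot',proj(c,[.5728,-.1351,.056]))
```

```text
11.05 [ 0.57194043 -0.1348539   0.18419332] [ 2.50204773 -1.89682777 -0.00372013] [ 0.15  0.39 -0.03  1.81  0.02  0.95 -2.76]
(array([ 0.0028, -0.0055,  0.601 ]), np.float64(0.007), np.float64(-74.33233561863192))
red 324 250.23456790123456 190.83641975308643 [np.int64(242), np.int64(259), np.int64(175), np.int64(202)] pred top [253.19981562 194.87987823] bot [253.25876077 180.66616919]
```

{"op": "play_rows", "data": {"commands": [[[-0.6, 0, 0, 0, -0.94], [-0.6, 0, 0, 0, -0.94], [-0.6, 0, 0, 0, -0.94], [-0.6, 0, 0, 0, -0.94], [-0.6, 0, 0, 0, -0.94], [-0.6, 0, 0, 0, -0.94], [-0.6, 0, 0, 0, -0.94], [-0.6, 0, 0, 0, -0.94], [-0.6, 0, 0, 0, -0.94], [-0.6, 0, 0, 0, -0.94], [-0.6, 0, 0, 0, -0.94], [-0.6, 0, 0, 0, -0.94]]]}}

```text
clock: 12.1
tcp_pos: [0.5725, -0.1352, 0.1853]
orientation: [-3.128, -0.29, 0.001]
contact_force: [-0.4, -0.1, -0.3]
grip_width: 0.0685
gripper_force: 0.0
```

{"op": "play_rows", "data": {"commands": [[[-0.6, 0, 0, 0, -0.94], [-0.6, 0, 0, 0, -0.94], [-0.6, 0, 0, 0, -0.94], [-0.6, 0, 0, 0, -0.94], [-0.6, 0, 0, 0, -0.94], [-0.6, 0, 0, 0, -0.94], [-0.6, 0, 0, 0, -0.94], [-0.6, 0, 0, 0, -0.94], [-0.6, 0, 0, 0, -0.94], [-0.6, 0, 0, 0, -0.94], [-0.6, 0, 0, 0, -0.94], [-0.6, 0, 0, 0, -0.94]]]}}

```text
clock: 13.1
tcp_pos: [0.5725, -0.1353, 0.1854]
orientation: [-2.118, -2.319, 0.0]
contact_force: [0.8, 0.0, 0.0]
grip_width: 0.0683
gripper_force: 0.0
```

{"op": "play_rows", "data": {"commands": [[[-0.6, 0, 0, 0, -0.08], [-0.6, 0, 0, 0, -0.11], [-0.6, 0, 0, 0, -0.11], [-0.6, 0, 0, 0, -0.11]]]}}

```text
clock: 13.43
tcp_pos: [0.5726, -0.1352, 0.1854]
orientation: [-1.922, -2.484, -0.0]
contact_force: [-0.0, 0.2, -0.3]
grip_width: 0.0687
gripper_force: 0.0
```

Run:
```python
from h import *
o=get_obs(); print(o['clock'],o['tcp_pos'],o['orientation'],o['joints'].round(2))
print(move([.5745,-.1345,.064],np.radians(106),o))
w=viewer.grab_frame('wrist');save(w,'w8');c=cam(w,o)
m=(colour(w,(0,150,80),(8,255,255))|colour(w,(172,150,80),(180,255,255)))
Y,X=np.mgrid[:384,:512];u=proj(c,[.5745,-.1345,.08]);m&=np.hypot(X-u[0],Y-u[1])<45
print('red',m.sum(),X[m].mean(),Y[m].mean(),[X[m].min(),X[m].max(),Y[m].min(),Y[m].max()],'pred top',proj(c,[.5745,-.1345,.098]),'bot',proj(c,[.5745,-.1345,.056]),plane(c,X[m].mean(),Y[m].mean(),.08))
```

```text
13.4333 [ 0.57258235 -0.13524467  0.1854446 ] [-1.92183324e+00 -2.48429040e+00 -3.31197681e-05] [ 0.65  0.47 -0.69  1.78  0.34  1.02  0.09]
(array([0.0008, 0.0105, 0.6072]), np.float64(-0.016), np.float64(104.54931965944192))
red 354 258.0310734463277 191.04802259887006 [np.int64(249), np.int64(266), np.int64(176), np.int64(203)] pred top [256.86488998 196.50715083] bot [256.51561629 182.23077508] [ 0.57590905 -0.13527099  0.08      ]
```

View pics/w8.png

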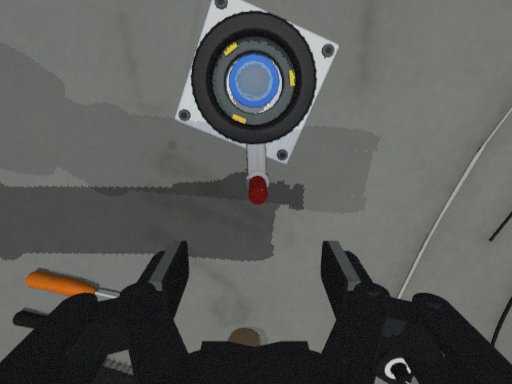

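Looking down, the red post is at (258,191), centred between the fingers, with the lens behind it at (254,81). I'll descend and cage the post.

{"op": "play_rows", "data": {"commands": [[[-0.6, 0.001, 0.012, 0.15, -0.015], [-0.6, 0.001, 0.012, 0.3, -0.015], [-0.6, 0.001, 0.012, 0.42, -0.015], [-0.6, 0.001, 0.012, 0.52, -0.015], [-0.6, 0.001, 0.012, 0.59, -0.015], [-0.6, 0.001, 0.012, 0.6, -0.015], [-0.6, 0.001, 0.012, 0.6, -0.015]]]}}

```text
clock: 14.07
tcp_pos: [0.5749, -0.1341, 0.0655]
orientation: [-1.891, -2.507, 0.001]
contact_force: [1.3, 0.6, 0.0]
grip_width: 0.0684
gripper_force: 0.0
```

{"op": "play_rows", "data": {"commands": [[[0.45, 0, 0, 0, 0], [0.45, 0, 0, 0, 0], [0.45, 0, 0, 0, 0], [0.45, 0, 0, 0, 0], [0.45, 0, 0, 0, 0], [0.45, 0, 0, 0, 0]]], "grip_force": 20}}

```text
clock: 14.57
tcp_pos: [0.5753, -0.1344, 0.0663]
orientation: [1.892, 2.507, 0.0]
contact_force: [-0.2, 0.3, 0.3]
grip_width: 0.0236
gripper_force: 0.0
```

Run:
```python
from h import *
o=get_obs(); print(o['clock'],o['tcp_pos'],o['contact_force'],o['grip_width'])
A=np.array([.5495,-.0482])
p=o['tcp_pos'][:2]-A;r0=np.hypot(*p);a0=np.arctan2(p[1],p[0]);print(r0,np.degrees(a0))
M=R.from_rotvec(o['orientation']).as_matrix();print(np.degrees(np.arctan2(M[1,0],M[0,0])))
# one arc segment of 48 deg clockwise, expressed in the tool axes at its beginning (same for each segment)
for k in range(1,13):
    d=np.radians(4*k); q=A+.09*np.array([np.cos(a0-d),np.sin(a0-d)])-(A+.09*p/r0)
    s=M[:2,:2].T@q/.2; print(k,s.round(3),round(d/(np.pi/2),3))
```

```text
14.5667 [ 0.57529549 -0.13435301  0.06629979] [-0.17054643  0.34642982  0.31691847] 0.0235841306294663
0.0899319040909449 -73.33152128395739
105.93516506731854
1 [ 0.001 -0.031] 0.044
2 [ 0.004 -0.063] 0.089
3 [ 0.009 -0.094] 0.133
4 [ 0.016 -0.124] 0.178
5 [ 0.025 -0.154] 0.222
6 [ 0.037 -0.184] 0.267
7 [ 0.05  -0.212] 0.311
8 [ 0.065 -0.239] 0.356
9 [ 0.083 -0.266] 0.4
10 [ 0.102 -0.291] 0.444
11 [ 0.122 -0.314] 0.489
12 [ 0.145 -0.336] 0.533
```

{"op": "play_rows", "data": {"commands": [[[0.45, 0.001, -0.031, 0, 0.044], [0.45, 0.004, -0.063, 0, 0.089], [0.45, 0.009, -0.094, 0, 0.133], [0.45, 0.016, -0.124, 0, 0.178], [0.45, 0.025, -0.154, 0, 0.222], [0.45, 0.037, -0.184, 0, 0.267], [0.45, 0.05, -0.212, 0, 0.311], [0.45, 0.065, -0.239, 0, 0.356], [0.45, 0.083, -0.266, 0, 0.4], [0.45, 0.102, -0.291, 0, 0.444], [0.45, 0.122, -0.314, 0, 0.489], [0.45, 0.145, -0.336, 0, 0.533]]]}}

```text
clock: 15.57
tcp_pos: [0.5032, -0.1253, 0.0662]
orientation: [2.75, 1.516, 0.002]
contact_force: [2.2, -1.7, -2.2]
grip_width: 0.0232
gripper_force: 1.4
```

Run:
```python
from h import *
o=get_obs(); print(o['clock'],o['tcp_pos'],o['contact_force'],o['grip_width'],o['joints'].round(2))
A=np.array([.5495,-.0482]);p=o['tcp_pos'][:2]-A;print(np.hypot(*p),np.degrees(np.arctan2(p[1],p[0])))
M=R.from_rotvec(o['orientation']).as_matrix();print(np.degrees(np.arctan2(M[1,0],M[0,0])))
a=viewer.grab_frame('top')
m=(colour(a,(0,150,80),(8,255,255))|colour(a,(172,150,80),(180,255,255)));Y,X=np.mgrid[:384,:512]
m&=(X>255)&(X<325)&(Y>150)&(Y<225);print(m.sum(),plane(cam(a),X[m].mean(),Y[m].mean(),.09) if m.any() else '')
```

```text
15.5667 [ 0.50323655 -0.12526987  0.06623637] [ 2.1521694  -1.70464435 -2.21448368] 0.023226722825005913 [ 0.47  0.48 -0.43  2.04  0.31  0.68 -0.72]
0.08988921378147083 -120.97552169711223
57.74532787151508
0
```

Forces are small (2–3 N) and the arc is being tracked. Next segment.

{"op": "play_rows", "data": {"commands": [[[0.45, 0.001, -0.031, 0, 0.044], [0.45, 0.004, -0.063, 0, 0.089], [0.45, 0.009, -0.094, 0, 0.133], [0.45, 0.016, -0.124, 0, 0.178], [0.45, 0.025, -0.154, 0, 0.222], [0.45, 0.037, -0.184, 0, 0.267], [0.45, 0.05, -0.212, 0, 0.311], [0.45, 0.065, -0.239, 0, 0.356], [0.45, 0.083, -0.266, 0, 0.4], [0.45, 0.102, -0.291, 0, 0.444], [0.45, 0.112, -0.303, 0, 0.467]]]}}

```text
clock: 16.53
tcp_pos: [0.463, -0.0736, 0.066]
orientation: [3.111, 0.433, 0.0]
contact_force: [0.8, -3.3, -1.4]
grip_width: 0.0235
gripper_force: 1.2
```

```bash
cat > st.py <<'E'
from h import *
o=get_obs(); print(o['clock'],o['tcp_pos'],o['contact_force'],o['grip_width'],o['gripper_force'],o['joints'].round(2))
A=np.array([.5495,-.0482]);p=o['tcp_pos'][:2]-A;print(np.hypot(*p),np.degrees(np.arctan2(p[1],p[0])))
M=R.from_rotvec(o['orientation']).as_matrix();print(np.degrees(np.arctan2(M[1,0],M[0,0])), 'force in tool',M.T@o['contact_force'])
E
python3 st.py
```

```text
16.5333 [ 0.46303699 -0.0736056   0.06597485] [ 0.78171297 -3.32391006 -1.44916436] 0.023527716060860574 1.1752458661794662 [ 0.25  0.4  -0.27  2.16  0.18  0.6  -1.44]
0.09011823940610306 -163.6255219118352
15.85424938060795 force in tool [-0.15609337  3.41039456  1.45064618]
```

{"op": "play_rows", "data": {"commands": [[[0.45, 0.0, -0.016, 0, 0.022], [0.45, 0.001, -0.031, 0, 0.044], [0.45, 0.002, -0.047, 0, 0.066], [0.45, 0.004, -0.06, 0, 0.085], [0.45, 0.004, -0.06, 0, 0.085]]]}}

```text
clock: 16.95
tcp_pos: [0.4604, -0.0619, 0.0659]
orientation: [3.133, 0.228, -0.001]
contact_force: [-0.4, -0.5, -0.2]
grip_width: 0.0233
gripper_force: 0.3
```

{"op": "play_rows", "data": {"commands": [[[0.45, 0.0, -0.008, 0, 0.011], [0.45, 0.0, -0.012, 0, 0.016], [0.45, 0.0, -0.012, 0, 0.016]]]}}

```text
clock: 17.2
tcp_pos: [0.4602, -0.0597, 0.0659]
orientation: [3.136, 0.188, -0.0]
contact_force: [1.2, -2.2, -0.5]
grip_width: 0.0236
gripper_force: 0.9
```

```bash
python3 st.py
```

```text
17.2 [ 0.46015822 -0.05968131  0.06589483] [ 1.16877126 -2.22211241 -0.4728224 ] 0.023580211703476198 0.8958698250353336 [ 0.19  0.39 -0.23  2.17  0.16  0.59 -1.61]
0.0900764860232183 -172.67705591222216
6.8591216384303815 force in tool [0.89507526 2.34573295 0.47302013]
```

Still free, so I'll continue in small steps until the stop shows in the force.

{"op": "play_rows", "data": {"commands": [[[0.45, 0.0, -0.008, 0, 0.011], [0.45, 0.0, -0.012, 0, 0.016], [0.45, 0.0, -0.012, 0, 0.016]]]}}

```text
clock: 17.45
tcp_pos: [0.4603, -0.0589, 0.066]
orientation: [3.136, 0.145, 0.001]
contact_force: [2.1, -7.3, -2.8]
grip_width: 0.0232
gripper_force: 3.6
```

{"op": "play_rows", "data": {"commands": [[[0.45, 0.0, -0.008, 0, 0.011], [0.45, 0.0, -0.012, 0, 0.016], [0.45, 0.0, -0.012, 0, 0.016]]]}}

```text
clock: 17.7
tcp_pos: [0.4606, -0.0584, 0.066]
orientation: [3.136, 0.103, 0.003]
contact_force: [3.9, -14.3, -4.4]
grip_width: 0.0237
gripper_force: 6.6
```

The force rose to 14 N with the motion blocked, so the ring is at its stop. I'll back off, open and lift.

{"op": "play_rows", "data": {"commands": [[[0.3, 0, 0.018, 0, 0], [0, 0, 0.025, 0, 0], [0, 0, 0.025, 0, 0], [0, 0, 0.025, 0, 0], [0, 0, 0.025, 0, 0]]]}}

```text
clock: 18.12
tcp_pos: [0.46, -0.0591, 0.066]
orientation: [-3.139, -0.11, -0.0]
contact_force: [0.3, 0.7, 0.0]
grip_width: 0.0427
gripper_force: 0.0
```

{"op": "play_rows", "data": {"commands": [[[0, 0, 0, -0.1, 0], [0, 0, 0, -0.25, 0], [0, 0, 0, -0.4, 0], [0, 0, 0, -0.55, 0], [0, 0, 0, -0.7, 0], [0, 0, 0, -0.7, 0], [0, 0, 0, -0.7, 0], [0, 0, 0, -0.7, 0]]]}}

```text
clock: 18.78
tcp_pos: [0.4595, -0.0595, 0.2054]
orientation: [-3.14, -0.11, 0.001]
contact_force: [1.3, 0.0, -0.2]
grip_width: 0.0428
gripper_force: 0.0
```

```bash
python3 st.py
python3 - <<'E'
from h import *
o=get_obs();w=viewer.grab_frame('wrist');save(w,'w9');c=cam(w,o)
m=(colour(w,(0,150,80),(8,255,255))|colour(w,(172,150,80),(180,255,255)))
Y,X=np.mgrid[:384,:512];u=proj(c,[.4607,-.0629,.08]);m&=np.hypot(X-u[0],Y-u[1])<45
p=plane(c,X[m].mean(),Y[m].mean(),.078)[:2]-[.5495,-.0482];print(p,np.degrees(np.arctan2(p[1],p[0])))
E
```

```text
18.7833 [ 0.45949834 -0.05951273  0.20541803] [ 1.26651298  0.02826022 -0.15540995] 0.04282303255584069 0.0 [ 0.22  0.17 -0.26  2.06  0.05  0.92 -1.56]
0.09070984986356816 -172.83579970828447
3.9960097145600497 force in tool [1.26549172 0.06007494 0.15468584]
[-0.09198625 -0.01471275] -170.91279252569313
```

View pics/w9.png

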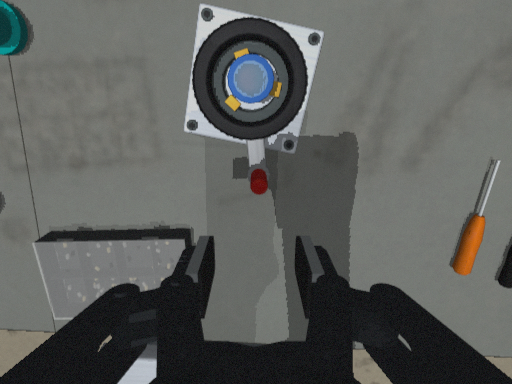

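The lens is centred at (250,80) with the claws closed over its flange. The handle at (259,181) is at -170.9°, which matches the predicted stop of -170.6°, and nothing is being touched.

```bash
python3 -c "
from bench import r
print(r.hand_in())"
```

```text
the job is handed in; nothing more can be done
None
```

The blue-banded lens is seated upright in the holder, the ring is turned to its stop with the claws over the flange, and the arm is clear; I handed the job in at about 19 s, but no verdict came back.

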